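# Lock the microplate hold-down with its R-clip

### The arm

A 6-joint arm with a two-finger parallel gripper is mounted at the origin on a cart in front of the work surface, level with it; the furniture and walls round the work are solid. World frame = base frame: x ahead of the robot, y to its left, z up, the work surface at z = 0. Lengths are in m, angles in rad, forces in N, time in s.
With the tool pointing down it reaches from about 0.35 to 0.775 m from the base axis. Payload 5.5 kg.
Tool frame: the origin (TCP) lies at the very end of the fingers, on their centre line; the grasp point (between the pads) lies 19 mm behind it (env.grip_depth is the distance from the TCP to the grasp point, in m); z points along the fingers, y is the direction in which the jaws open and shut (so a half turn about z gives the same grasp; the last joint's range is limited). The gripper opens to 85 mm and grips with 20 to 120 N. Pads are 22 mm wide; open, the fingers measure 114 mm over their backs; the gripper's body (76 mm by 85 mm) begins 54 mm behind the grasp point. The pads swing forward as they close: fully open they stand 13 mm farther back than shut.
Start: joints at [1.028, 0.313, 0.046, 1.304, 0, 1.431], TCP at [0.225, 0.529, 0.231] pointing down, gripper open.
Joint ranges: [-2.76, 2.76], [-0.86, 1.69], [-1.03, 1.26], [-2.2, 2.34], [-1.47, 1.5], [-3.14, 3.14]. Speed limits (rad/s): [2.57, 2.57, 3.14, 3.14, 3.14, 3.14].

### API

Orientations are given as a unit quaternion [w, x, y, z].
In Python, from workcell import env gives the robot as it stands.
- The arm moves only by the tool step_arm, never from a script. Its argument "series" is a list of rows, each a list of 3 entries, a list of its own where there are three numbers: the shift along the world's x, y, z in cm, then the turn about the world's z in rad, then the closure in counts, from 0 (fully open) to 255 (shut). A call has 1 to 5 rows; each row is the pose to reach, as a shift and turn from the pose measured when the call began; what a row does not reach only later rows make up. A row lasts 1/8 s, in which the tool goes at most 62.5 mm and 10.7 degrees, less where a joint would pass 70% of its speed; a pose out of reach is approached as far as the arm can. A call with a gripper value outside its range is refused whole. The fingers move at their own pace and stop on an object; "newtons" is the grip in N (left out, the last holds). Time passes only in rows, so rows that repeat a pose let the fingers close. It gives the time, the measured TCP pose, the force and the opening at its end, in the units of the state.
- env.get_state(): the state, without advancing time (a new reading comes with each control period).
- env.read_camera(name): name is "scene" or "top"; returns a dict with "frame" (400x640x3 uint8, red, green, blue), "vertical_fov" (degrees; the focal length in pixels is half the picture's height over the tangent of half this angle, whatever the lens; pixels are square), "cx", "cy" (the principal point, pixels), "camera_from_world" (4x4, takes a point from world to camera coordinates). Camera axes: x right, y down, z forward; pixel columns grow to the right and rows downward; lengths in m; the calibration is good to about 2 mm. A picture is of the moment at which its call begins. There is no depth.
- env.hand_in(): hands the job in, once; it reports no verdict.
The state is a dict: "clock": time; "joint_pos": joint angles; "qvel": joint speeds; "tau": joint torques, N m; "tcp_pos": TCP position; "orientation": TCP orientation; "wrist_force": force on the tool from outside, world axes, zero at the start; "ft_torque": the same for the moment, N m; "finger_gap": finger opening in m.
Only numpy, scipy, OpenCV 4.12 (cv2) and the standard library are available. Lean on these libraries where they do the work, as an engineer would, in place of code of your own. Each camera call takes 0.05 s, during which the arm holds its last target.

### The job

Swing the yellow hold-down fork down flat over the microplate so that its two prongs straddle the steel post, then push the brass R-clip along its guide rail so that its straight leg goes through the cross hole of the post, above the prongs, until the bow has sprung over the post and hugs it. Leave the fork down, the clip fully home and lying flat, and do not disturb the marker, carton, vial and small bottle standing round the fixture.

Things in the scene. Friction and masses are not known exactly. Their poses are not given: they have to be found in the camera images.
- fixture: Grey plate-shaker platform fixed to the bench, 215 x 275 mm, holding a white microplate (top 45 mm high). Origin on the bench below the fork's centre line, z up; +x points to the fork's hinge, away from the robot. An aluminium ledge, top 52 mm above the bench, carries the clip: it runs along y from y = +32 to +200 mm, at x = -105 to -15 mm, on the robot's side of the plate.
- rail (a point): Black guide rail, 6 mm high, on the ledge along the fixture's y, from y = +37 to +199 mm. This point is mid-length on the top edge of its guiding face, which looks to the fixture's +x, 58 mm above the bench, 5.5 mm to -x of the hole's axis: the clip's leg, sliding along the rail, meets the hole (1.5 mm off its axis).
- post_hole (a point): Middle of the cross hole of the fixed upright steel post (diameter 28 mm, top 85 mm above the bench), 56 mm above the bench. The hole is 12 mm wide and 12 mm high and runs along this frame's y (the fixture's y); the clip comes from +y and is pushed to -y. Axes as the fixture's.
- fork (a joint): Angle of the yellow hold-down fork about its hinge (axis along the fixture's y): 0 = shut, flat, prongs either side of the post; positive = free end raised, like a box lid. Starts at 0.65 to 1.15 and stays where left (friction about 0.2 N m). 176 mm long, 6 mm thick; shut, its top face is 51 mm above the bench, 1 mm below the ledge, so the clip slides over the prongs.
- thumb_pad (a point): Middle of the top of the black round thumb pad (26 mm across) on the fork's centre line, 90 mm from the hinge axis, 6 mm above the fork's middle plane. The frame turns with the fork: z square to its top face, -x along the fork to the prongs. Push here, square to the fork, to swing it down; raised, this face looks up and away from the robot (fixture's +x).
- fork_hinge (a point): On the fork's hinge axis, 48 mm above the bench, at the fixture's x = +98 mm. It turns with the fork.
- clip_coil (a point): Centre of the coil at the rear of the loose brass R-clip (126 mm long, 8 mm wire, 150 g) lying flat on the ledge by the rail. The coil is round, 28 mm across, 24 mm high; this point is half-way up. Push it from behind here. Clip axes: x along the leg from coil to tip (about the fixture's -y), y from the leg to the springy bow arm (fixture's +x), z up. The leg's axis is 10 mm to -y.
- clip_seat (a point): Point on the clip's leg axis beside the middle of the bow, 62 mm ahead of the coil's centre: at the middle of the post's hole when home. The bow arm lies beside the leg, shaped round the 28 mm post, with a flared mouth and a front nip that must spread 6 to 8 mm (push of about 6 to 10 N from 26 to 12 mm short of home); then it springs over by itself and has about 3 mm of free play.
- leg_tip (a point): Rounded tip of the clip's straight leg, 50 mm ahead of clip_seat. At the start it is 36 to 64 mm short of the post's axis; the leg lies 1 to 5 mm off the rail, parallel to it or with its tip turned towards it by up to 0.05 rad. A fixed black end stop beyond the post, on the far ledge, catches this tip when the clip is about 3 mm further than its seat.
- bow (a joint): Spread of the clip's spring arm about the coil, 0 = relaxed, about 0.08 rad while the nip passes over the post; a spring closes it.
- marker: Green marker standing on its end, diameter 25 mm, 112 mm high, origin at its underside; bystander, leave alone.
- carton: Small blue and white carton, 34 x 79 x 46 mm, origin at its underside; bystander, leave alone.
- vial: Clear bottle with a white cap, diameter 57 mm, 101 mm high, origin at its underside; bystander, leave alone.
- small_bottle: Clear bottle with a blue cap, diameter 69 mm, 117 mm high, origin at its underside; bystander, leave alone.
Not all that is in view belongs to the job. What is shaped like the part that bears clip_coil but turquoise is not meant.

How it is judged:
On the way, in this order (a step that is already met when the one before it is completed fails the run):
1. the fork is swung down flat, its prongs beside the post (value of joint fork below 0.04 rad), for 0.2 s.
2. the clip's leg has gone through the cross hole (tip 15 mm or more past the post's axis), above the shut fork (y of leg_tip in the frame of post_hole below -0.015 m and x of leg_tip in the frame of post_hole between -0.008 and 0.008 m and value of joint fork below 0.05 rad), for 0.05 s.
At the end, for the whole second after the job is handed in: The fork is shut (within 0.05 rad), the clip's leg is in the cross hole along its axis (within 0.15 rad), the clip lies flat (within 0.1 rad) with the middle of its bow within 7 mm of the post's axis, its bow has sprung back (spread under 0.04 rad), and it is at rest (distance between clip_seat and post_hole below 0.007 m and angle between the x axis of clip_seat and the y axis of post_hole, either way round below 0.15 rad and angle between clip_seat's own z axis and vertical below 0.1 rad and value of joint bow below 0.04 rad and value of joint fork below 0.05 rad and linear speed of clip below 0.02 m/s); the robot touches nothing.
It fails at once if the marker is moved by more than 30 mm (distance of marker from where it was at the start of the episode above 0.03 m).
It fails at once if the carton is moved by more than 30 mm (distance of carton from where it was at the start of the episode above 0.03 m).
It fails at once if the vial is moved by more than 30 mm (distance of vial from where it was at the start of the episode above 0.03 m).
It fails at once if the small bottle is moved by more than 30 mm (distance of small_bottle from where it was at the start of the episode above 0.03 m).
It also fails if it takes over 45 s, if anything falls off the work surface, if the arm or the gripper's body presses on something with over 40 N, if the wrist force passes 120 N, or if a joint passes its speed limit or range.

## Working session

There is one attempt and no reset: what is moved stays moved. The work goes in short steps, Python scripts to look and compute and a tool call to move; the robot and the scene stay as the last step left them, time stands still between calls to the robot, and variables do not carry over. Pictures are saved under pics/ and viewed, and the job is handed in when it is done.

Besides the shell and the picture viewer there is one more tool, called after "Call:" by a JSON object that holds its "method" and its "body". step_arm: Moves the arm, as the interface text tells. Its arguments: {"type":"object","properties":{"series":{"type":"array"},"newtons":{"type":"number"}},"required":["series"]}

```bash
mkdir -p pics; ls; cat > h.py <<'E'
import numpy as np, cv2, sys
sys.path.insert(0,'.')
from workcell import env
def cam(n,save=None):
    c=env.read_camera(n)
    if save: cv2.imwrite(f'pics/{save}.png',c['frame'][:,:,::-1])
    return c
def ray(c,u,v):
    T=np.array(c['camera_from_world']);f=200/np.tan(np.radians(c['vertical_fov'])/2)
    d=T[:3,:3].T@np.array([(u-c['cx'])/f,(v-c['cy'])/f,1]);o=-T[:3,:3].T@T[:3,3]
    return o,d
def onz(c,u,v,z):
    o,d=ray(c,u,v);return o+d*(z-o[2])/d[2]
def proj(c,p):
    T=np.array(c['camera_from_world']);f=200/np.tan(np.radians(c['vertical_fov'])/2)
    q=T[:3,:3]@np.array(p)+T[:3,3];return q[:2]/q[2]*f+[c['cx'],c['cy']]
def tri(c1,p1,c2,p2):
    o1,d1=ray(c1,*p1);o2,d2=ray(c2,*p2)
    A=np.stack([d1,-d2],1);s=np.linalg.lstsq(A,o2-o1,rcond=None)[0]
    a=o1+d1*s[0];b=o2+d2*s[1];return (a+b)/2,np.linalg.norm(a-b)
E
python3 - <<'E'
from h import *
for n in ('scene','top'):
    c=cam(n,n+'0'); print(n,c['vertical_fov'],c['cx'],c['cy'],np.round(c['camera_from_world'],3).tolist())
print(env.get_state())
E
```

```text
pics
scene 52.25312176502526 323.24822840448223 201.1221651050181 [[0.876, -0.482, -0.022, -0.418], [-0.311, -0.529, -0.79, 0.338], [0.37, 0.698, -0.613, 0.579], [0.0, 0.0, 0.0, 1.0]]
top 42.90205194951077 303.4872800362265 197.3159252295189 [[-0.011, -1.0, -0.009, 0.216], [-0.98, 0.013, -0.196, 0.596], [0.196, 0.006, -0.981, 1.329], [0.0, 0.0, 0.0, 1.0]]
{'clock': 0.1, 'joint_pos': array([ 1.02839790e+00,  3.13917094e-01,  4.51220660e-02,  1.30361245e+00,
       -2.62800534e-05,  1.43122511e+00]), 'qvel': array([-0.00037264, -0.00100832,  0.00371756, -0.00086572, -0.00112847,
       -0.00061195]), 'tau': array([ 2.64117523e-03, -4.81724811e+01,  2.99244797e+01,  1.27476698e-02,
       -8.76451782e-05,  3.10505482e-05]), 'tcp_pos': array([0.22517988, 0.52858781, 0.23051477]), 'orientation': array([-2.57013068e-04,  2.00054483e-01,  9.79784443e-01, -7.63588584e-04]), 'wrist_force': array([-0.46761712, -0.75092277, -0.70739504]), 'ft_torque': array([-0.02522616,  0.0409083 , -0.01298886]), 'finger_gap': 0.08557774702086955}
```

View pics/scene0.png

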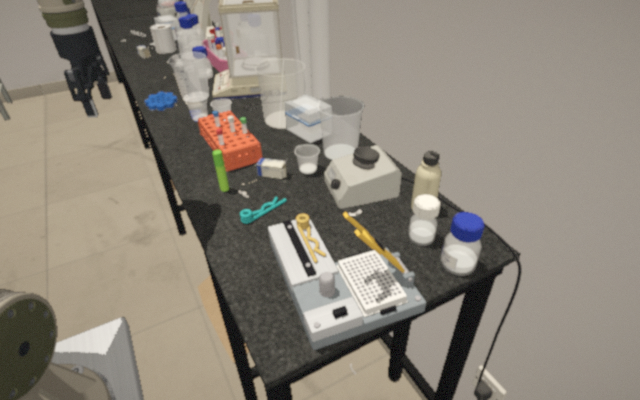

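View pics/top0.png

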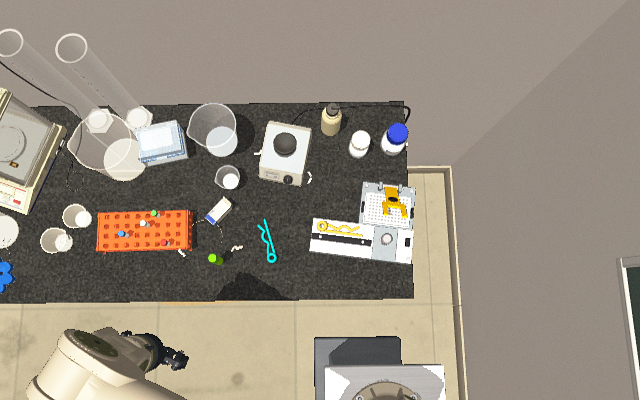

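```bash
python3 - <<'E'
import cv2
a=cv2.imread('pics/top0.png')[165:275,295:425]; cv2.imwrite('pics/topz.png',cv2.resize(a,None,fx=6,fy=5.4,interpolation=2) if 0 else cv2.resize(a,None,fx=5,fy=5,interpolation=2))
a=cv2.imread('pics/scene0.png')[190:350,230:450]; cv2.imwrite('pics/scz.png',cv2.resize(a,None,fx=3.6,fy=3.6,interpolation=2))
E
```

```text
(no output)
```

View pics/topz.png

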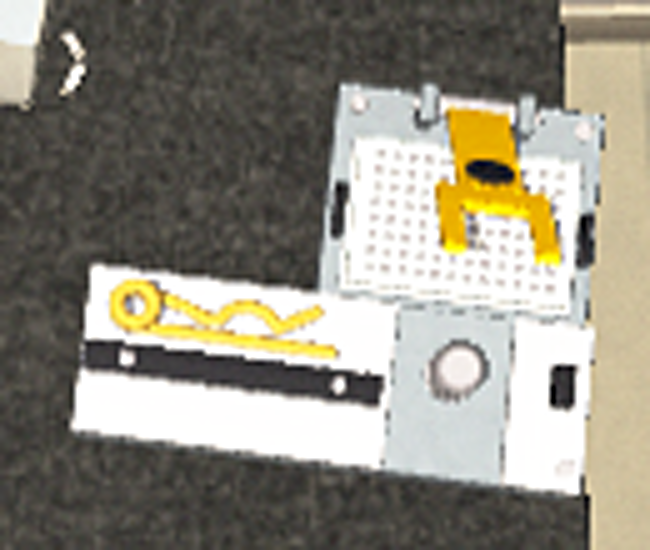

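View pics/scz.png

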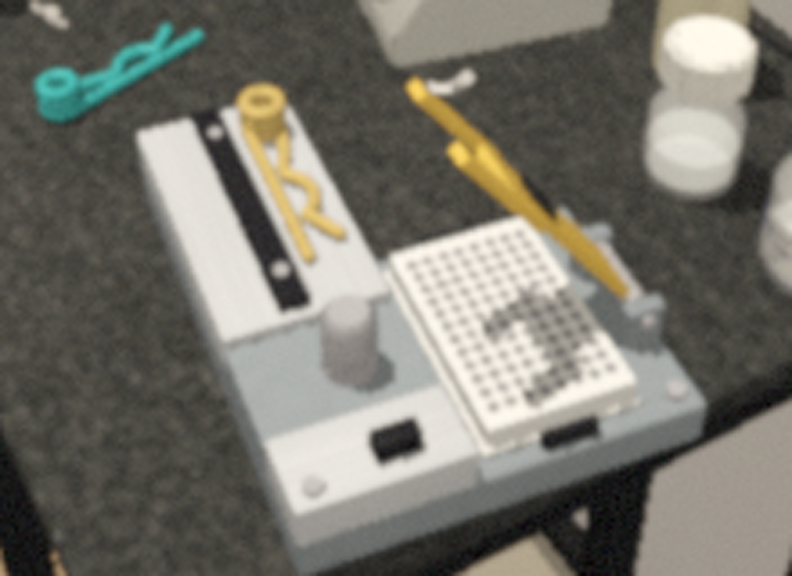

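```bash
cat >> h.py <<'E'
def Z(U,V,s=5,x0=295,y0=165): return (U+.5)/s-.5+x0,(V+.5)/s-.5+y0
E
python3 - <<'E'
from h import *
c=cam('top'); s=cam('scene')
t=lambda U,V,z: onz(c,*Z(U,V),z)
S=lambda U,V:Z(U,V,3.6,230,190)
post=t(460,365,.085); print('post top',post)
# rail corners (top: guide face edge is upper edge, +x)
A=t(88,342,.058);B=t(385,378,.058); A2=t(86,366,.058);B2=t(382,404,.058)
for n,p in (('A',A),('B',B),('A2',A2),('B2',B2)): print(n,p)
y=(A-B)[:2]; y/=np.linalg.norm(y); print('len',np.linalg.norm(A-B)); 
# ledge edges
L1=t(93,265,.052);L2=t(400,308,.052);L3=t(72,430,.052);L4=t(383,468,.052)
print(L1,L2,L3,L4)
for a,b in((A,B),(A2,B2),(L1,L2),(L3,L4)):
    d=(a-b)[:2]; print('yaw y-axis',np.arctan2(-d[0],d[1]), np.linalg.norm(d))
print('coil top',t(135,304,.076))
print('leg tip',t(337,352,.056), 'leg back',t(140,330,.056))
print('coil tri',tri(c,Z(135,304),s,S(262,99)))
print('post tri',tri(c,Z(460,365),s,S(349,310)))
print('tip tri',tri(c,Z(337,352),s,S(309,259)))
print('forkL tri',tri(c,Z(453,250),s,S(455,150)), tri(c,Z(549,259),s,S(415,88)))
print('pad',Z(490,171), tri(c,Z(490,171),s,S(540,195)))
print('hinge', t(478,100,.048))
E
```

```text
post top [ 0.48272929 -0.00885184  0.085     ]
A [0.50079092 0.18659511 0.058     ]
B [0.47938259 0.02743956 0.058     ]
A2 [0.48782027 0.18786058 0.058     ]
B2 [0.4654345  0.02956895 0.058     ]
len 0.1605889303818195
[0.54369457 0.18319626 0.052     ] [0.51800781 0.01712927 0.052     ] [0.45408205 0.19583183 0.052     ] [0.43174617 0.02956099 0.052     ]
yaw y-axis -0.13370940135251846 0.1605889303818195
yaw y-axis -0.14048941506998075 0.15986670731550337
yaw y-axis -0.1534609759805212 0.16804183160067024
yaw y-axis -0.13353492313641457 0.16776436964708533
coil top [0.51855638 0.16141535 0.076     ]
leg tip [0.49397016 0.05249539 0.056     ] leg back [0.50721855 0.15839605 0.056     ]
coil tri (array([0.51906959, 0.16128061, 0.07454371]), np.float64(0.0006308117890763323))
post tri (array([ 0.4821799 , -0.00890847,  0.0828975 ]), np.float64(0.0016608417814329246))
tip tri (array([0.49279504, 0.052892  , 0.05634193]), np.float64(0.0023514181201112236))
forkL tri (array([5.38388175e-01, 2.21014416e-04, 1.50704248e-01]), np.float64(0.010701734231906061)) (array([ 0.51074254, -0.02908035,  0.2245118 ]), np.float64(0.012071161292267193))
pad (392.6, 198.8) (array([ 0.5790329 , -0.02275472,  0.123045  ]), np.float64(0.0003670546312048317))
hinge [ 0.63387996 -0.03092878  0.048     ]
```

Call:
{"method": "step_arm", "body": {"series": [[[3,-5,3],-0.12,255],[[6.5,-10,3],-0.24,255],[[10,-15,3],-0.36,255],[[13.5,-20,3],-0.48,255],[[17,-25,3],-0.6,255]]}}

```text
clock: 0.82
tcp_pos: [0.396, 0.277, 0.2608]
orientation: [-0.0, 0.482, 0.876, -0.0]
wrist_force: [1.6, -0.2, 0.3]
finger_gap: 0.0003
```

Call:
{"method": "step_arm", "body": {"series": [[[4,-5,0],-0.12,255],[[8,-10,0],-0.24,255],[[12,-15,0],-0.36,255],[[16,-20,0],-0.48,255],[[19,-24,0],-0.6,255]]}}

```text
clock: 1.45
tcp_pos: [0.5871, 0.0351, 0.2606]
orientation: [-0.0, 0.721, 0.693, -0.0]
wrist_force: [0.1, -0.0, -0.1]
finger_gap: -0.0003
```

```bash
python3 - <<'E'
from h import *
st=env.get_state();print(st['clock'],st['tcp_pos'],st['orientation'],st['finger_gap'])
from scipy.spatial.transform import Rotation as R
q=st['orientation'];print(R.from_quat(np.r_[q[1:],q[0]]).as_matrix())
c=cam('top','t1')
for u,v,z in((359,138,.1),(395,130,.117),(219,210,.046),(213,258,.112)):print(onz(c,u,v,z))
E
```

```text
1.45 [0.58712405 0.03506468 0.26057066] [-3.15966903e-04  7.21185417e-01  6.92742002e-01 -1.17247108e-04] -0.00033916555409295673
[[ 4.02170109e-02  9.99190784e-01 -6.06880898e-04]
 [ 9.99190933e-01 -4.02168387e-02  2.93297452e-04]
 [ 2.68653280e-04 -6.18185438e-04 -9.99999773e-01]]
[0.75269438 0.05645221 0.1       ]
[ 0.76824634 -0.03886712  0.117     ]
[0.56903755 0.44155955 0.046     ]
[0.43246882 0.44274303 0.112     ]
```

Call:
{"method": "step_arm", "body": {"series": [[[1.6,-3.2,0],-0.05,255],[[3.1,-6.3,0],-0.1,255],[[3.1,-6.3,-5],-0.1,255],[[3.1,-6.3,-10],-0.1,255],[[3.1,-6.3,-14],-0.1,255]]}}

```text
clock: 2.12
tcp_pos: [0.6211, -0.0335, 0.1171]
orientation: [0.001, 0.758, 0.653, -0.001]
wrist_force: [0.4, -0.0, 0.2]
finger_gap: 0.0001
```

```bash
python3 - <<'E'
from h import *
c=cam('scene','s2')
a=c['frame'][150:350,230:470,::-1]; cv2.imwrite('pics/s2z.png',cv2.resize(a,None,fx=3,fy=3,interpolation=2))
print(env.get_state()['tcp_pos'])
E
```

```text
[ 0.61802267 -0.03287581  0.11153159]
```

View pics/s2z.png

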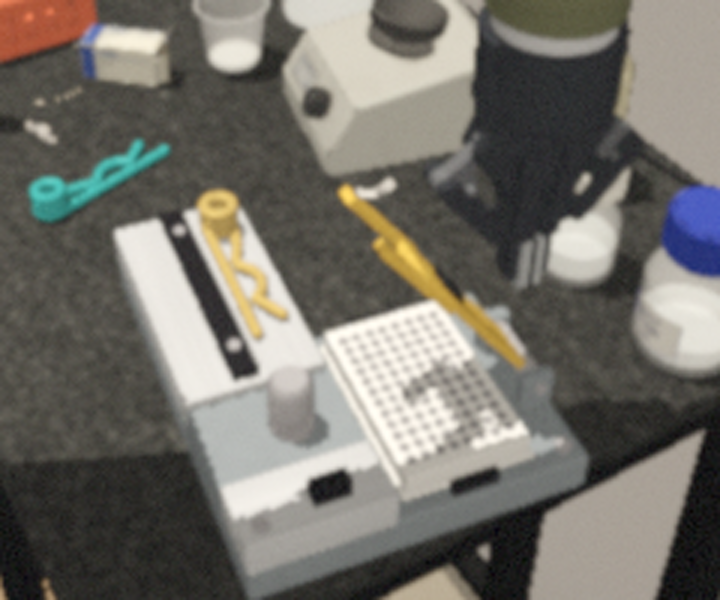

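Call:
{"method": "step_arm", "body": {"series": [[[-2,0.8,0],0,255],[[-4,1,0],0,255],[[-4.9,1.2,-1.1],0,255],[[-5.9,1.3,-2.3],0,255],[[-6.9,1.5,-4.0],0,255]]}}

```text
clock: 2.8
tcp_pos: [0.5508, -0.0181, 0.0732]
orientation: [-0.0, 0.758, 0.653, -0.002]
wrist_force: [1.9, -0.9, 0.9]
finger_gap: 0.0
```

```bash
python3 - <<'E'
from h import *
c=cam('scene','s3')
a=c['frame'][150:350,230:470,::-1]; cv2.imwrite('pics/s3z.png',cv2.resize(a,None,fx=3,fy=3,interpolation=2))
st=env.get_state();print(st['tcp_pos'],st['wrist_force'])
E
```

```text
[ 0.54741311 -0.01734762  0.07049564] [-0.53380461  1.0139353  -0.16399247]
```

View pics/s3z.png

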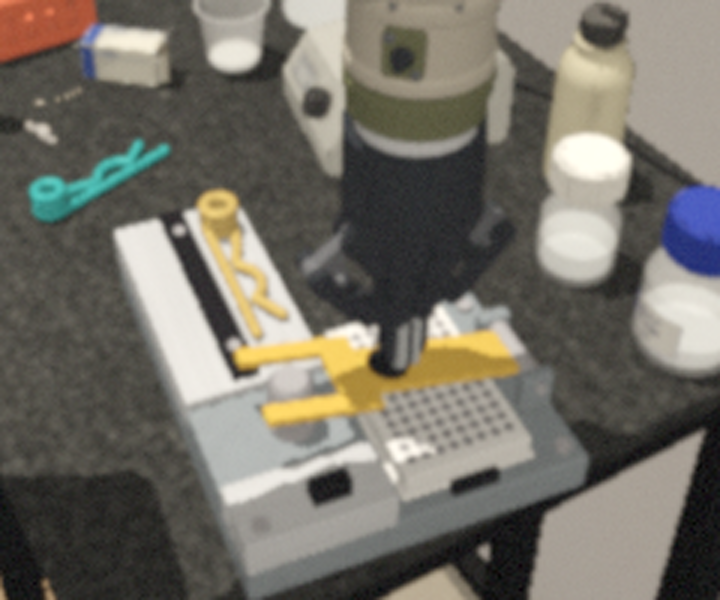

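Call:
{"method": "step_arm", "body": {"series": [[[-0.5,0,-0.7],0,255],[[-0.8,0,-1.4],0,255],[[-0.8,0,-1.9],0,255],[[-0.8,0,-1.9],0,255],[[-0.8,0,-1.9],0,255]]}}

```text
clock: 3.48
tcp_pos: [0.5394, -0.0174, 0.0538]
orientation: [-0.002, 0.757, 0.653, -0.004]
wrist_force: [-6.2, 1.0, 18.3]
finger_gap: 0.0004
```

```bash
python3 - <<'E'
from h import *
c=cam('scene','s4')
a=c['frame'][150:350,230:470,::-1]; cv2.imwrite('pics/s4z.png',cv2.resize(a,None,fx=3,fy=3,interpolation=2))
st=env.get_state();print(st['tcp_pos'],st['wrist_force'])
E
```

```text
[ 0.53940504 -0.01734666  0.05378941] [-6.43037694  1.05662115 18.97333666]
```

View pics/s4z.png

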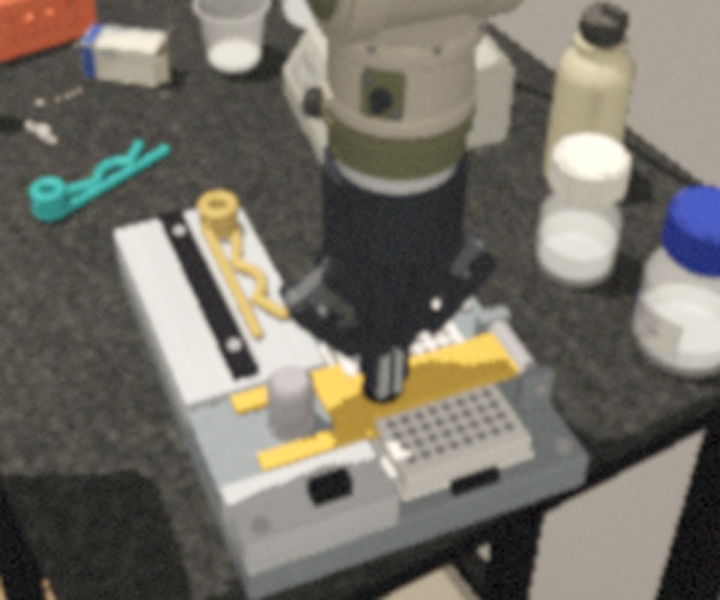

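Call:
{"method": "step_arm", "body": {"series": [[[0,0,0.5],0,255],[[0,0,5],0,255],[[0,0,10],0,210],[[-0.5,5,10],0,210],[[-0.7,11,10],0,210]]}}

```text
clock: 4.15
tcp_pos: [0.533, 0.0928, 0.1545]
orientation: [-0.002, 0.759, 0.652, -0.004]
wrist_force: [1.2, 0.0, -0.2]
finger_gap: 0.0153
```

Call:
{"method": "step_arm", "body": {"series": [[[0,5,0],0,210],[[-0.5,9,0],0,210],[[-0.7,12,0],0,210],[[-0.7,12,0],0,210]]}}

```text
clock: 4.65
tcp_pos: [0.5254, 0.2146, 0.1541]
orientation: [-0.002, 0.757, 0.653, -0.004]
wrist_force: [-0.9, -1.3, 0.0]
finger_gap: 0.0153
```

```bash
python3 - <<'E'
from h import *
st=env.get_state();print(st['tcp_pos'],st['wrist_force'],st['finger_gap'])
c=cam('top','t5')
a=c['frame'][165:275,295:425,::-1]; cv2.imwrite('pics/t5z.png',cv2.resize(a,None,fx=5,fy=5,interpolation=2))
c=cam('scene','s5')
a=c['frame'][150:350,200:440,::-1]; cv2.imwrite('pics/s5z.png',cv2.resize(a,None,fx=3,fy=3,interpolation=2))
E
```

```text
[0.52535518 0.21456942 0.15408307] [-0.92760898 -1.30176691  0.01859322] 0.015301374028453283
```

View pics/t5z.png

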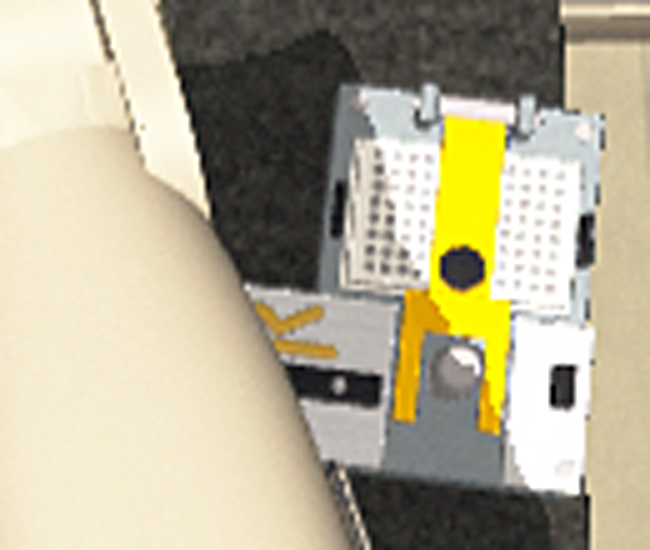

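View pics/s5z.png

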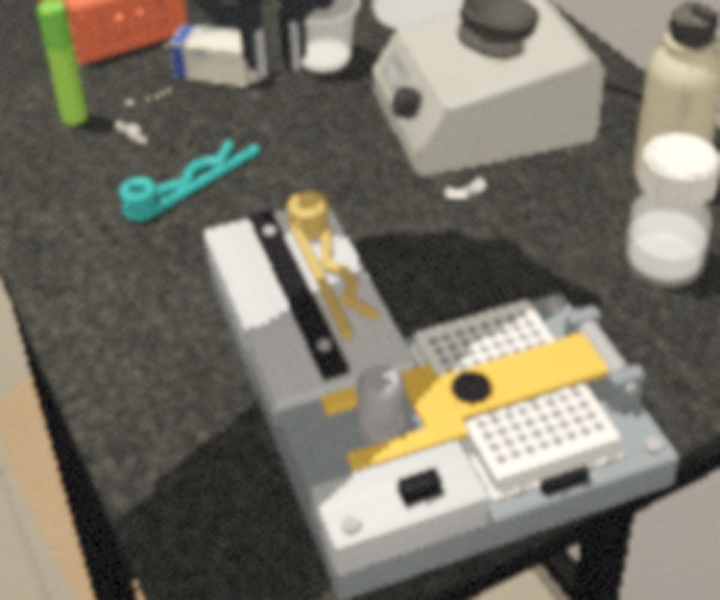

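Call:
{"method": "step_arm", "body": {"series": [[[0,0,-3],0,210],[[0.1,0,-6],0,210],[[0.1,0,-8.5],0,210],[[0.1,0,-9.3],0,210],[[0.1,0,-9.3],0,210]]}}

```text
clock: 5.38
tcp_pos: [0.5267, 0.2118, 0.061]
orientation: [-0.002, 0.759, 0.651, -0.005]
wrist_force: [-0.1, 1.0, 0.5]
finger_gap: 0.0155
```

```bash
cat > v.py <<'E'
from h import *
n=sys.argv[1]
ex=np.array([.990,-.1395]);ey=np.array([.1395,.990]);P=np.array([.4825,-.0089])
st=env.get_state();r=st['tcp_pos'][:2]-P;print('t',st['clock'],'tcp',st['tcp_pos'],'F',np.round(st['wrist_force'],1),'fix',r@ex,r@ey)
c=cam('scene',n)
a=c['frame'][170:330,200:400,::-1]; cv2.imwrite(f'pics/{n}z.png',cv2.resize(a,None,fx=3.6,fy=3.6,interpolation=2))
c=cam('top',n+'t')
a=c['frame'][165:275,295:425,::-1]; cv2.imwrite(f'pics/{n}tz.png',cv2.resize(a,None,fx=5,fy=5,interpolation=2))
E
python3 v.py a6
```

```text
t 5.375 tcp [0.52666843 0.2117697  0.06103417] F [-0.1  1.   0.5] fix 0.012943318919021275 0.22462450027254585
```

View pics/a6z.png

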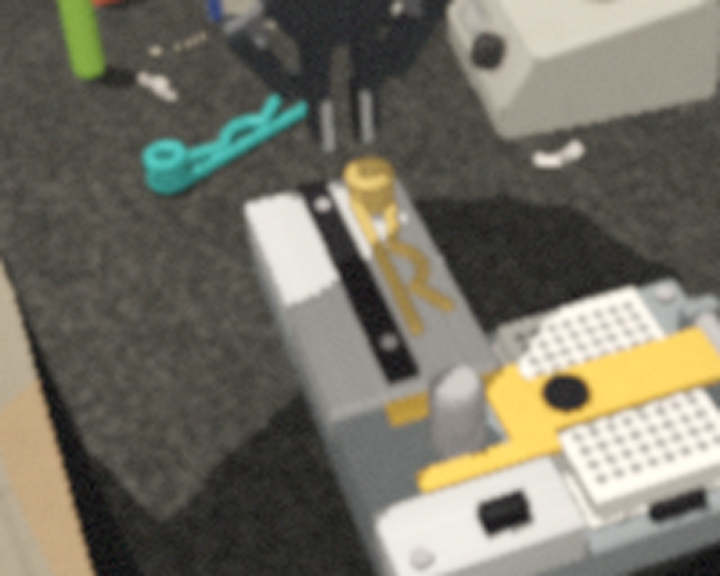

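View pics/a6tz.png

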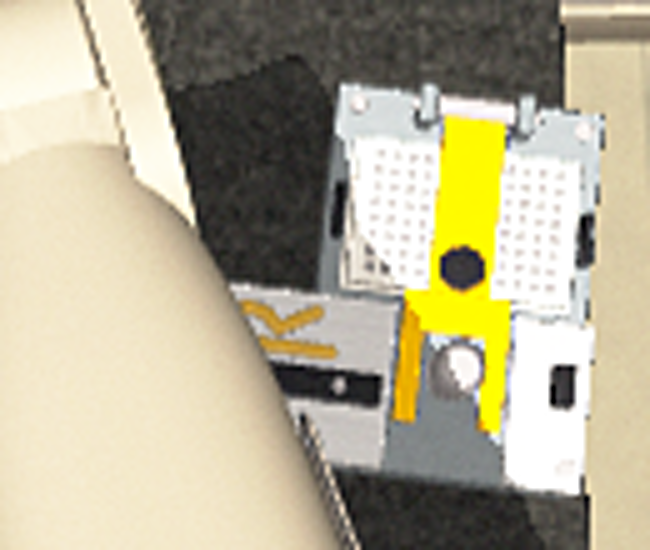

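Call:
{"method": "step_arm", "body": {"series": [[[-0.2,-1,0],0,210],[[-0.3,-2,0],0,210],[[-0.4,-2.7,0],0,210],[[-0.5,-3.3,0],0,210],[[-0.6,-3.8,0],0,210]]}}

```text
clock: 6.1
tcp_pos: [0.5216, 0.1741, 0.0623]
orientation: [-0.002, 0.759, 0.652, -0.003]
wrist_force: [0.5, 0.8, 0.3]
finger_gap: 0.0151
```

```bash
python3 v.py a7
```

```text
t 6.1 tcp [0.5216069  0.17407079 0.06232213] F [0.5 0.8 0.3] fix 0.013191405939105928 0.18659649266282435
```

View pics/a7z.png

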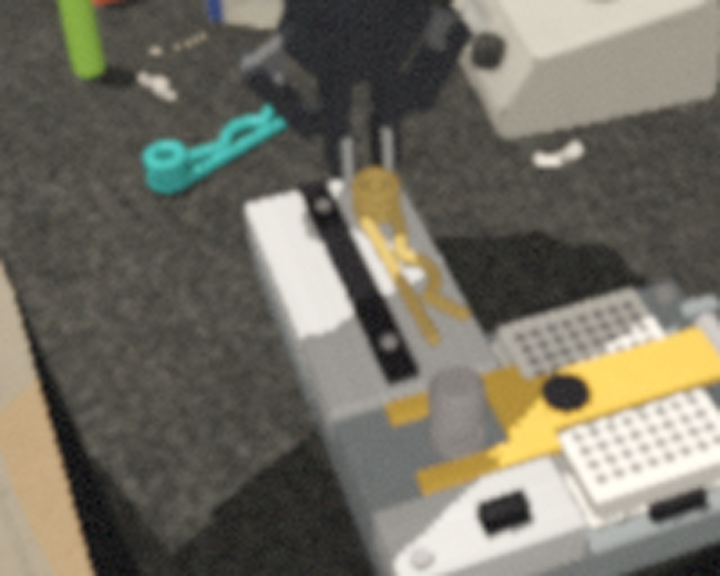

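View pics/a7tz.png

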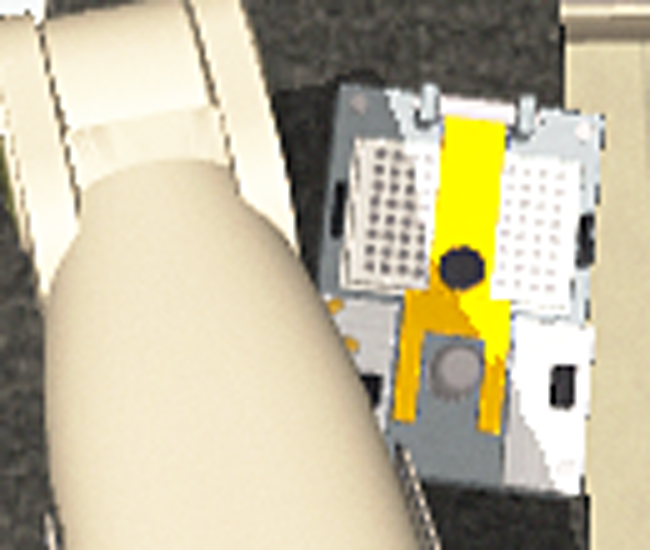

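Call:
{"method": "step_arm", "body": {"series": [[[0.1,0.5,0],0,200],[[0.3,1.5,2],0,150],[[0.3,1.5,4],0,120],[[0.3,1.5,5],0,120]]}}

```text
clock: 6.7
tcp_pos: [0.525, 0.1895, 0.1131]
orientation: [-0.001, 0.759, 0.652, -0.003]
wrist_force: [0.9, 0.1, -1.0]
finger_gap: 0.0451
```

```bash
python3 v.py a8
```

```text
t 6.7 tcp [0.52501453 0.18945443 0.11313096] F [ 0.9  0.1 -1. ] fix 0.014418940654495106 0.2023016602563653
```

View pics/a8z.png

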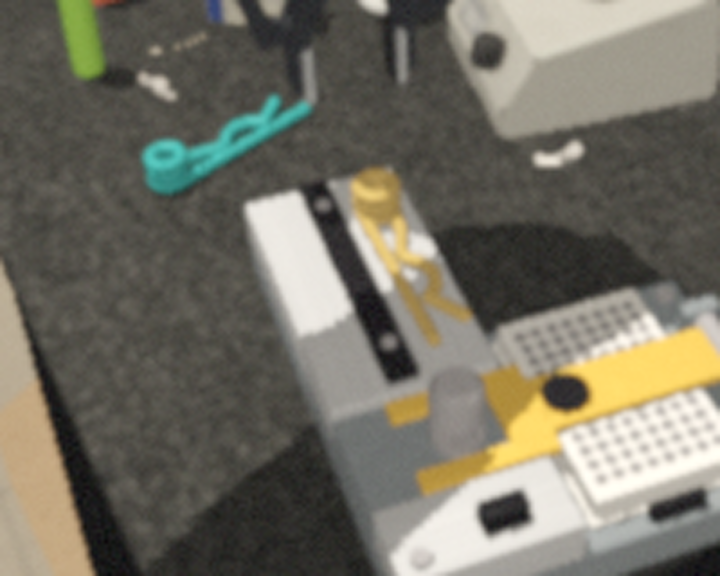

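View pics/a8tz.png

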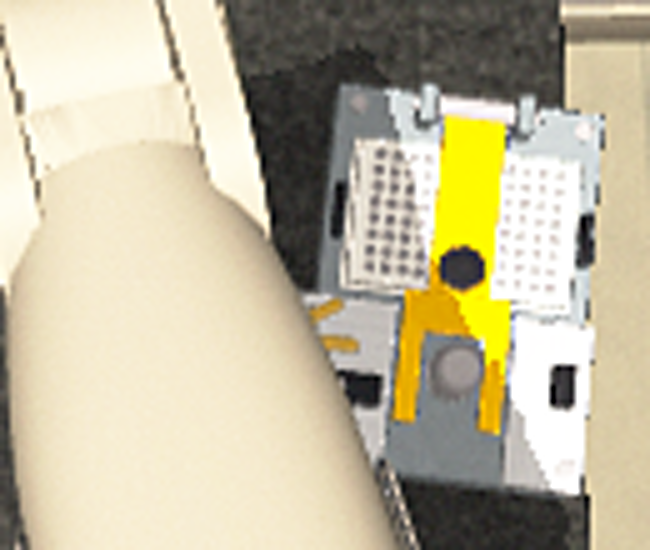

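```bash
cat > m.py <<'E'
from h import *
ex=np.array([.990,-.1395]);ey=np.array([.1395,.990]);P=np.array([.4825,-.0089])
s=cam('scene')
def fx(U,V,z,s_=3.6,x0=200,y0=170):
    p=onz(s,*Z(U,V,s_,x0,y0),z)[:2]; r=p-P; return p.round(4),np.round([r@ex*1e3,r@ey*1e3],1)
E
python3 - <<'E'
from m import *
print('coil',fx(376,182,.076)); print('tip',fx(434,338,.057)); print('leg',fx(372,234,.057), fx(400,282,.057))
print('rail far',fx(328,181,.058),'near',fx(416,374,.058))
print('post top',fx(457,377,.085))
print('orig: coil',fx(262,99,.076,3.6,230,190),'tip',fx(309,259,.057,3.6,230,190),'rail',fx(215,112,.058,3.6,230,190),fx(308,299,.058,3.6,230,190),'post',fx(349,310,.085,3.6,230,190))
E
```

```text
coil (array([0.5173, 0.1493]), array([ 12.4, 161.5]))
tip (array([0.4966, 0.0437]), array([ 6.6, 54.1]))
leg (array([0.5044, 0.1308]), array([  2.2, 141.3])) (array([0.5004, 0.089 ]), array([ 4. , 99.4]))
rail far (array([0.5022, 0.1836]), array([ -7.4, 193.3])) near (array([0.4766, 0.0258]), array([-10.7,  33.5]))
post top (array([ 0.482 , -0.0077]), array([-0.7,  1.1]))
orig: coil (array([0.5187, 0.1596]), array([ 12.3, 171.9])) tip (array([0.4913, 0.0525]), array([ 0.2, 62. ])) rail (array([0.4985, 0.1826]), array([-10.9, 191.8])) (array([0.4775, 0.0276]), array([-10. ,  35.4])) post (array([ 0.4805, -0.0104]), array([-1.8, -1.8]))
```

Call:
{"method": "step_arm", "body": {"series": [[[-0.4,-2,0],0,120],[[-0.8,-4,0],0,120],[[-0.8,-4,-1],0,120],[[-0.8,-4,-3.2],0,120],[[-0.8,-4,-5.2],0,120]]}}

```text
clock: 7.48
tcp_pos: [0.5163, 0.1485, 0.0591]
orientation: [-0.001, 0.759, 0.651, -0.003]
wrist_force: [0.7, 0.4, -0.4]
finger_gap: 0.0452
```

```bash
python3 v.py a9
```

```text
t 7.475 tcp [0.51633085 0.14848111 0.05907513] F [ 0.7  0.4 -0.4] fix 0.011537873923368656 0.16052669894486102
```

View pics/a9z.png

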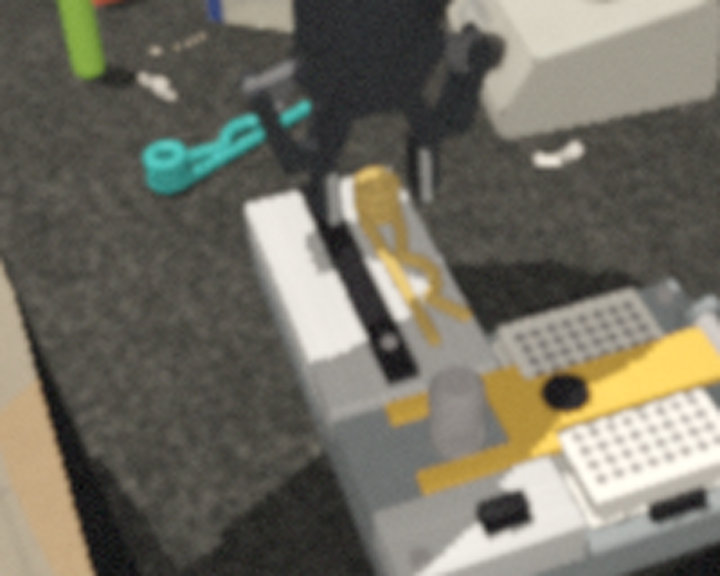

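Call:
{"method": "step_arm", "body": {"series": [[[0.1,0,0.2],0,150],[[0.1,0,0.2],0,200],[[0.1,0,0.2],0,200],[[0.1,0,0.2],0,200]], "newtons": 30}}

```text
clock: 8.07
tcp_pos: [0.5159, 0.1484, 0.0602]
orientation: [-0.002, 0.759, 0.651, -0.005]
wrist_force: [0.2, -1.2, 2.6]
finger_gap: 0.0266
```

```bash
python3 v.py a10
```

```text
t 8.075 tcp [0.51586417 0.14838064 0.0601783 ] F [ 0.2 -1.2  2.6] fix 0.011089883540270865 0.1603621365165516
```

View pics/a10z.png

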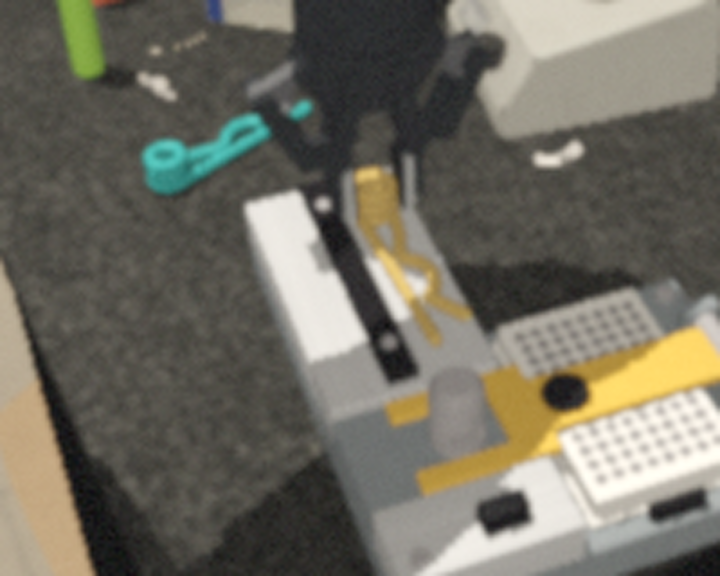

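Call:
{"method": "step_arm", "body": {"series": [[[0,0,0],-0.03,200],[[0,0,0],-0.06,200],[[0,0,0],-0.06,200]]}}

```text
clock: 8.55
tcp_pos: [0.5159, 0.1485, 0.0602]
orientation: [-0.003, 0.778, 0.628, -0.005]
wrist_force: [0.2, 0.1, 1.4]
finger_gap: 0.0266
```

```bash
python3 v.py a11
```

```text
t 8.55 tcp [0.51590076 0.14849286 0.06018745] F [0.2 0.1 1.4] fix 0.011110452906246699 0.16047833919507515
```

View pics/a11z.png

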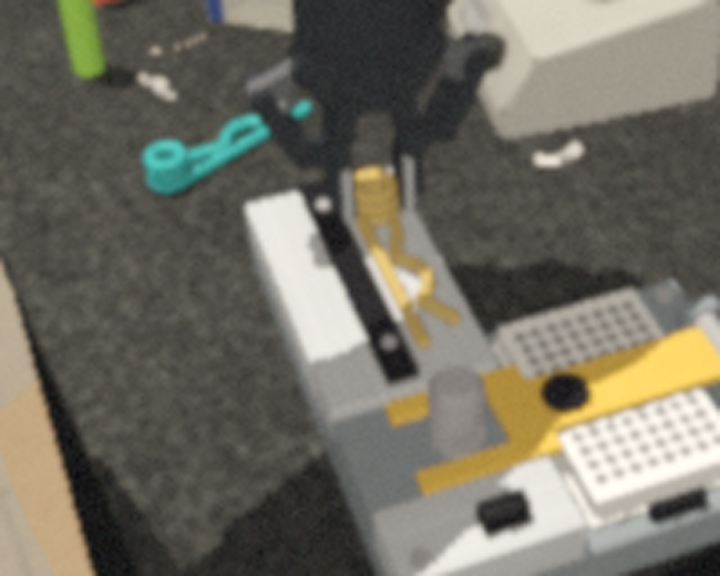

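View pics/a11tz.png

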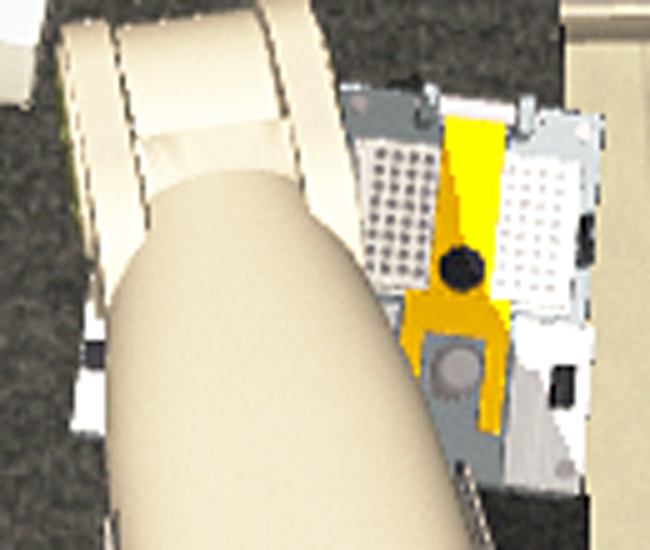

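```bash
python3 - <<'E'
from m import *
for u,v in((423,341),(370,226),(397,285)): print('leg',fx(u,v,.058))
# yellow leg mask check & rail edge along rows of zoom
a=cv2.imread('pics/a11z.png');h=cv2.cvtColor(a,cv2.COLOR_BGR2HSV)
for v in (235,255,275,295,310,325,335):
    row=h[v].astype(int); yel=np.where((row[:,1]>110)&(row[:,0]>15)&(row[:,0]<32)&(np.arange(720)>340)&(np.arange(720)<440))[0]
    dark=np.where((row[:,2]<70)&(np.arange(720)>320)&(np.arange(720)<430))[0]
    run=[x for x in np.split(yel,np.where(np.diff(yel)>2)[0]+1)]
    r=run[0]; e=dark.max()+.5; m=(r[0]+r[-1])/2
    print(v,'rail',e,fx(e,v,.058)[1],'leg',r[0],r[-1],fx(m,v,.0565)[1])
E
```

```text
leg (array([0.4903, 0.0439]), array([ 0.3, 53.3]))
leg (array([0.506 , 0.1363]), array([  3., 147.]))
leg (array([0.4975, 0.0869]), array([ 1.5, 96.9]))
235 rail 350.5 [ -9.5 144. ] leg 365 373 [  0.5 141.7]
255 rail 359.5 [ -9.9 126.7] leg 376 388 [  2.  123.6]
275 rail 367.5 [-10.8 110.2] leg 387 391 [  0.4 107.3]
295 rail 376.5 [-11.2  93.9] leg 397 402 [ 0.6 90.7]
310 rail 384.5 [-10.8  81.8] leg 404 409 [ 0.4 78.8]
325 rail 394.5 [-9.5 69.5] leg 410 419 [ 0.6 67. ]
335 rail 397.5 [-10.4  62.2] leg 415 425 [ 0.8 59.2]
```

Call:
{"method": "step_arm", "body": {"series": [[[-0.15,0.02,0],0,200],[[-0.3,0.04,0],0,200],[[-0.3,0.04,0],0,200]]}}

```text
clock: 9.07
tcp_pos: [0.5127, 0.1488, 0.0602]
orientation: [-0.002, 0.778, 0.628, -0.005]
wrist_force: [0.1, 0.2, 0.1]
finger_gap: 0.0264
```

Call:
{"method": "step_arm", "body": {"series": [[[-0.1,0.01,0],0,200],[[-0.1,0.01,0],0,200],[[-0.1,0.01,0],0,200]]}}

```text
clock: 9.45
tcp_pos: [0.5117, 0.1489, 0.0602]
orientation: [-0.002, 0.778, 0.628, -0.005]
wrist_force: [0.4, -0.6, -0.0]
finger_gap: 0.0267
```

Call:
{"method": "step_arm", "body": {"series": [[[-0.1,0.01,0],0,200],[[-0.1,0.01,0],0,200],[[-0.1,0.01,0],0,200]]}}

```text
clock: 9.82
tcp_pos: [0.5115, 0.149, 0.0603]
orientation: [-0.002, 0.778, 0.628, -0.004]
wrist_force: [5.4, -0.3, -3.0]
finger_gap: 0.0266
```

Call:
{"method": "step_arm", "body": {"series": [[[0.02,0,0],0,200],[[-0.05,-0.6,0],0,200],[[-0.15,-1.2,0],0,200],[[-0.23,-1.8,0],0,200],[[-0.32,-2.5,0],0,200]]}}

```text
clock: 10.45
tcp_pos: [0.508, 0.1235, 0.0603]
orientation: [-0.002, 0.778, 0.628, -0.005]
wrist_force: [2.4, 0.9, -0.6]
finger_gap: 0.0268
```

```bash
python3 v.py a12
```

```text
t 10.45 tcp [0.5080354  0.12346083 0.06029173] F [ 2.4  0.9 -0.6] fix 0.006815707276000029 0.1345994085561514
```

View pics/a12z.png

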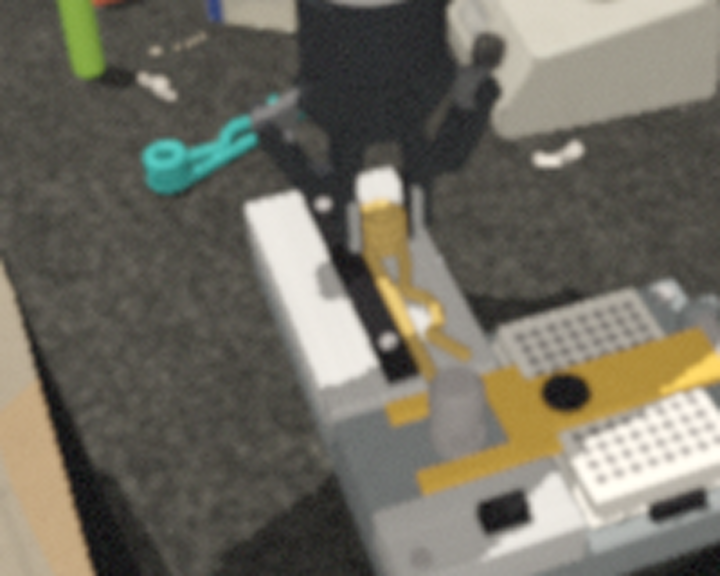

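```bash
python3 - <<'E'
from m import *
a=cv2.imread('pics/a12z.png');h=cv2.cvtColor(a,cv2.COLOR_BGR2HSV)
for v in (275,285,295,310,325,340,350,360,368):
    row=h[v].astype(int); yel=np.where((row[:,1]>110)&(row[:,0]>15)&(row[:,0]<32)&(np.arange(720)>340)&(np.arange(720)<450))[0]
    run=[x for x in np.split(yel,np.where(np.diff(yel)>2)[0]+1)]
    dark=np.where((row[:,2]<70)&(np.arange(720)>320)&(np.arange(720)<430))[0]; e=dark.max()+.5
    r=run[0]; print(v,'rail',fx(e,v,.058)[1],'leg',r[0],r[-1],fx((r[0]+r[-1])/2,v,.0565)[1])
b=a[240:420,330:500];cv2.imwrite('pics/a12zz.png',cv2.resize(b,None,fx=3.3,fy=3.3,interpolation=2))
E
```

```text
275 rail [ -9.3 109.5] leg 371 386 [ -4.8 109.4]
285 rail [-10.7 101.9] leg 375 395 [ -4.1 100.8]
295 rail [-10.7  93.7] leg 381 428 [ 3.1 89.7]
310 rail [-10.8  81.8] leg 388 402 [-5.3 81.1]
325 rail [-10.5  69.9] leg 395 409 [-5.5 69.5]
340 rail [-22.1  63.2] leg 403 417 [-5.2 57.9]
350 rail [-9.2 50.4] leg 408 423 [-4.9 50.2]
360 rail [-9.1 43. ] leg 411 428 [-5.4 43. ]
368 rail [-9.5 37.4] leg 416 432 [-5.1 37.1]
```

View pics/a12zz.png

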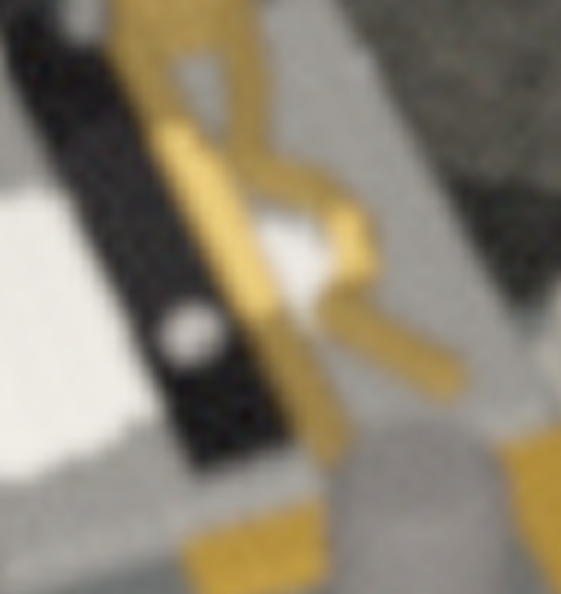

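Call:
{"method": "step_arm", "body": {"series": [[[-0.04,-0.4,0],0,200],[[-0.1,-0.8,0],0,200],[[-0.16,-1.2,0],0,200],[[-0.21,-1.6,0],0,200],[[-0.27,-2,0],0,200]]}}

```text
clock: 11.22
tcp_pos: [0.5052, 0.1029, 0.0602]
orientation: [-0.002, 0.778, 0.628, -0.005]
wrist_force: [1.4, 0.5, -0.7]
finger_gap: 0.0265
```

Call:
{"method": "step_arm", "body": {"series": [[[-0.05,-0.5,0],0,200],[[-0.12,-1,0],0,200],[[-0.19,-1.5,0],0,200],[[-0.26,-2,0],0,200],[[-0.33,-2.5,0],0,200]]}}

```text
clock: 11.85
tcp_pos: [0.5036, 0.0784, 0.0607]
orientation: [-0.002, 0.778, 0.628, -0.003]
wrist_force: [4.5, 4.6, -0.2]
finger_gap: 0.0269
```

```bash
python3 v.py a13
```

```text
t 11.85 tcp [0.50356039 0.07837613 0.06073206] F [ 4.5  4.6 -0.2] fix 0.00867476491574318 0.08934129402197324
```

View pics/a13z.png

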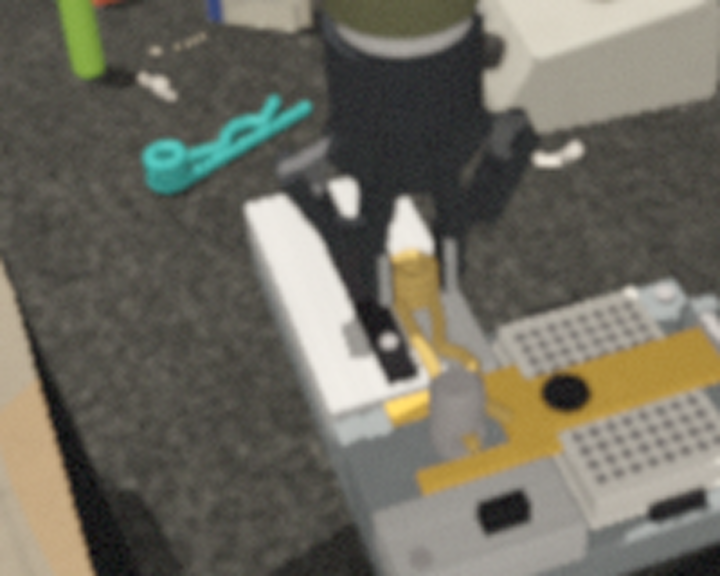

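Call:
{"method": "step_arm", "body": {"series": [[[-0.05,-0.4,0],0,200],[[-0.11,-0.8,0],0,200],[[-0.16,-1.2,0],0,200],[[-0.22,-1.6,0],0,200],[[-0.25,-1.8,0],0,200]], "newtons": 40}}

```text
clock: 12.58
tcp_pos: [0.5018, 0.0593, 0.0609]
orientation: [-0.0, 0.778, 0.628, -0.003]
wrist_force: [4.4, 1.5, -0.7]
finger_gap: 0.0259
```

```bash
python3 v.py a14
```

```text
t 12.575 tcp [0.50184886 0.05934562 0.0609375 ] F [ 4.4  1.5 -0.7] fix 0.00963510951423221 0.0702623262965518
```

View pics/a14z.png

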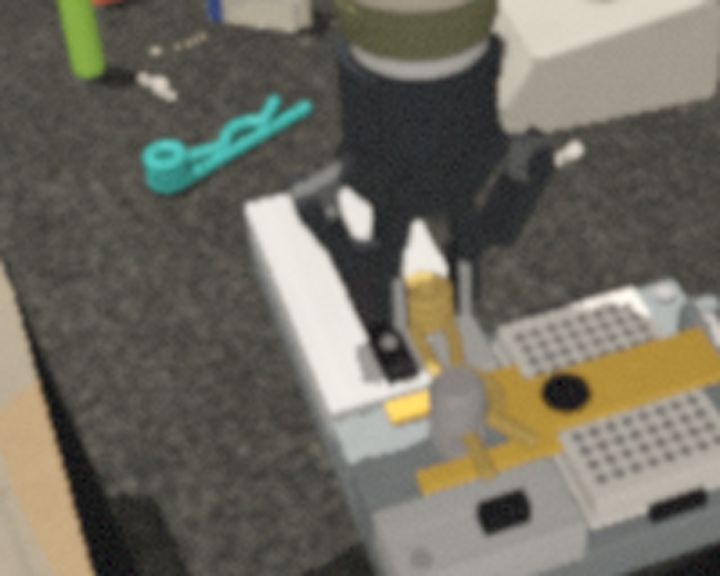

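Call:
{"method": "step_arm", "body": {"series": [[[-0.03,-0.2,0],0,200],[[-0.05,-0.4,0],0,200],[[-0.08,-0.6,0],0,200],[[-0.1,-0.7,0],0,200],[[-0.1,-0.7,0],0,200]]}}

```text
clock: 13.3
tcp_pos: [0.5005, 0.051, 0.0608]
orientation: [0.0, 0.779, 0.628, -0.004]
wrist_force: [1.7, -5.5, -1.7]
finger_gap: 0.0261
```

```bash
python3 v.py a15;  python3 - <<'E'
from m import *
a=cv2.imread('pics/a15z.png')
b=a[250:520,360:600];cv2.imwrite('pics/a15zz.png',cv2.resize(b,None,fx=2.2,fy=2.2,interpolation=2))
E
```

```text
t 13.3 tcp [0.50048453 0.05100172 0.06079129] F [ 1.7 -5.5 -1.7] fix 0.009448396406219998 0.06181154825583221
```

View pics/a15zz.png

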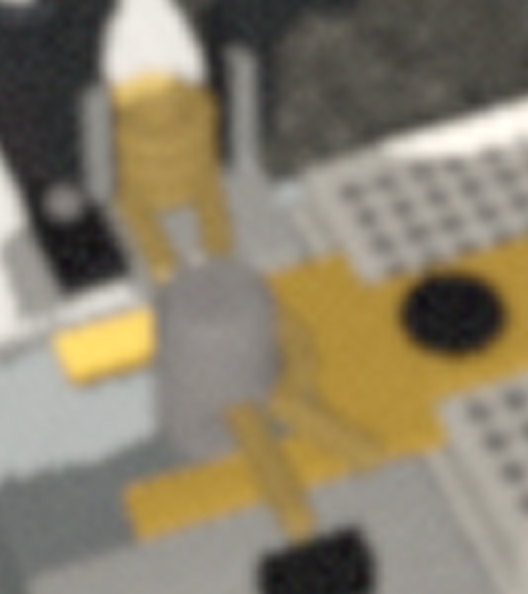

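Call:
{"method": "step_arm", "body": {"series": [[[0,0,0],0,160],[[0,0,0],0,120],[[0,0,0],0,120],[[0,0,2],0,120],[[0,0,5],0,120]]}}

```text
clock: 14.08
tcp_pos: [0.4991, 0.0512, 0.1104]
orientation: [-0.001, 0.779, 0.628, -0.005]
wrist_force: [0.7, -0.4, -0.7]
finger_gap: 0.0451
```

Call:
{"method": "step_arm", "body": {"series": [[[0,1,5],0,120],[[0,4,12],0,120],[[-2,8,16],0,120],[[-6,13,16],0,120],[[-10,18,16],0,120]]}}

```text
clock: 14.7
tcp_pos: [0.4047, 0.225, 0.2714]
orientation: [-0.001, 0.779, 0.627, -0.004]
wrist_force: [0.4, 1.2, -0.2]
finger_gap: 0.0454
```

Call:
{"method": "step_arm", "body": {"series": [[[-3,5,0],0,120],[[-6,10,0],0,120],[[-9,15,0],0,120],[[-11,19,0],0,120],[[-11,19,0],0,120]]}}

```text
clock: 15.32
tcp_pos: [0.2927, 0.4171, 0.271]
orientation: [-0.001, 0.777, 0.629, -0.005]
wrist_force: [0.3, -1.2, -0.2]
finger_gap: 0.0451
```

```bash
python3 v.py a16;  python3 - <<'E'
import cv2
a=cv2.imread('pics/a16z.png')
b=a[220:520,340:600];cv2.imwrite('pics/a16zz.png',cv2.resize(b,None,fx=2,fy=2,interpolation=2))
E
```

```text
t 15.325 tcp [0.29268789 0.41707047 0.27101247] F [ 0.3 -1.2 -0.2] fix -0.24733686710734584 0.395231977864937
```

View pics/a16zz.png

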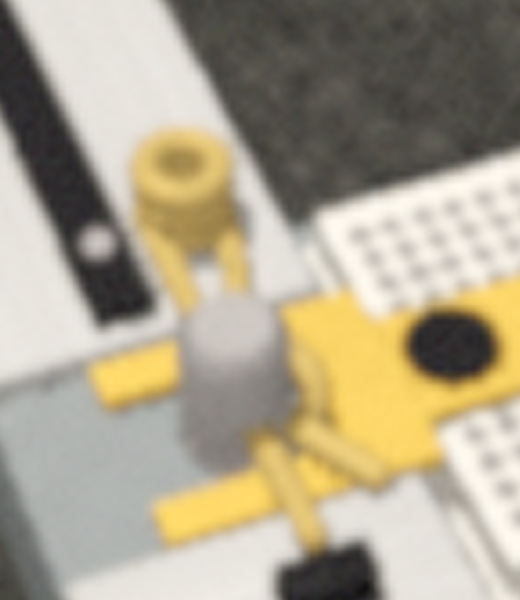

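View pics/a16tz.png

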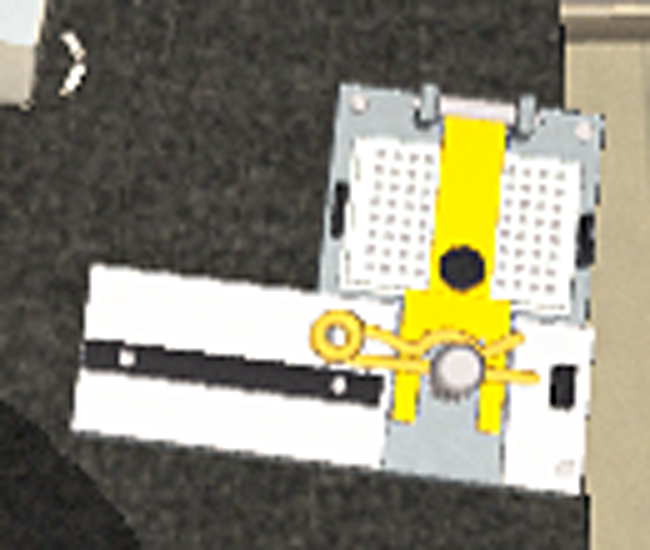

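```bash
python3 - <<'E'
from m import *
c=cam('top')
t=lambda U,V,z: onz(c,*Z(U,V),z)[:2]
f=lambda p:np.round([(p-P)@ex*1e3,(p-P)@ey*1e3],1)
print('coil',f(t(338,336,.076)),'post',f(t(460,366,.085)),'tip',f(t(539,378,.058)),'stop',f(t(552,383,.06)))
print('scene', fx(340+180/2,220+162/2,.076)[1], fx(340+232/2,220+320/2,.085)[1], 'tip',fx(340+318/2,220+545/2,.056)[1])
st=env.get_state();print(st['clock'])
E
```

```text
coil [ 8.6 64.6] post [-0.3  0. ] tip [  2.4 -46.3] stop [  0.3 -53.1]
scene [ 7.9 62. ] [-1.8 -0.4] tip [  0.7 -47.8]
15.525
```

```bash
python3 -c "
from h import *
cam('top','final');print(env.hand_in(),env.get_state()['clock'])"
```

```text
the job is handed in; nothing more can be done
the job is handed in; nothing more can be done
```

I swung the fork shut and seated the brass R-clip through the post, then handed the job in about 15.5 s into the 45 s allowed. The hand-in gives no verdict.

- **Fork:** I pushed it down with the closed fingers on the thumb pad. The tool stopped at z = 0.054 m with about 19 N, which is the pad's height when shut. The pictures show the fork still flat, with its prongs either side of the post.
- **Clip:** My first push from behind turned the leg's tip about 0.05 rad away from the rail. I then gripped the coil, turned the clip parallel, and slid it along the rail through the hole. The last stretch pulled the tool forward by about 5 N, consistent with the bow springing over.
- **Final check:** The bow hugs the post, the clip lies flat and the gripper is clear.

| Measurement | Nominal | Top camera | Scene camera |
|---|---|---|---|
| Coil to post, along the leg | 62 mm | 64.6 mm | 62.4 mm |
| Tip past the post | 50 mm | 46 mm | 47 to 48 mm |

- **Disagreements:** These figures put the clip roughly 0 to 4 mm short of its seat, inside the 7 mm tolerance. The two cameras differ by about 2 mm. The leg's angle to the hole looks like about 0.03 rad.
- **Not measured:** I did not measure the bow's spread. I also did not re-measure the marker, carton, vial and small bottle at the end, though the arm kept clear of them throughout.

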